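Refit the push nut on the revolving spice tray

ROBOT

A 6-joint arm with a two-finger parallel gripper is mounted at the origin on a cart in front of the work surface, level with it; the furniture and walls round the work are solid. World frame = base frame: x ahead of the robot, y to its left, z up, the work surface at z = 0. Lengths are in m, angles in rad, forces in N, time in s.
With the tool pointing down it reaches from about 0.3 to 1 m from the base axis. Payload 5.1 kg.
Tool frame: the origin (TCP) lies midway between the tips of the shut fingers; the grasp point (between the pads) lies 19 mm behind it; z points along the fingers, y is the line along which they close (so a half turn about z gives the same grasp; the last joint's range is limited). The gripper opens to 95 mm and grips with 3 to 60 N. Pads are 20 mm wide; open, the fingers measure 119 mm over their backs; the gripper's body (75 mm by 180 mm) begins 59 mm behind the grasp point.
Start: joints at [1.052, 0.124, 1.65, -0, 1.367, -0.083], TCP at [0.274, 0.589, 0.215] pointing down, gripper open.
Joint ranges: [-2.61, 2.61], [-1.02, 2.33], [0.03, 2.71], [-1.35, 4.49], [0.32, 2.68], [-2.91, 2.91]. Speed limits (rad/s): [2.57, 2.57, 3.14, 3.14, 3.14, 3.14].

INTERFACE

Orientations are given as a 3x3 rotation matrix whose columns are the frame's x, y, z axes.
In Python, from station import bot, imaging gives the robot as it stands (bot), with the cameras (imaging).
- The arm moves only by the shell command python3 drive.py 'ROWS'. ROWS is a JSON list of rows, 1 to 5 of them, each of 7 numbers: dx, dy, dz in m, then a rotation vector rx, ry, rz in rad, then the finger opening in m; each row is the pose to reach, as a shift and turn from the pose commanded when the command began, along the tool's axes at that moment; what a row does not reach only later rows make up. A row lasts 1/10 s, in which the tool goes at most 0.05 m and 0.15 rad, less where a joint would pass 70% of its speed; a pose out of reach is approached as far as the arm can. The fingers move at their own pace and stop on an object; the grip force is fixed at half the most. Time passes only in rows, so rows that do not move let the fingers close. It prints the time, the measured TCP pose, the force, the opening and the grip force at its end. Input that does not fit is refused with a message, and nothing moves.
- bot.observe(): the state, without advancing time (a new reading comes with each control period).
- imaging.snapshot(name): name is "scene" or "side" or "wrist"; returns the picture (480x640x3 uint8, blue, green, red); there is no depth.
- imaging.camera_params(name): a dict with "vfov" (degrees; the focal length in pixels is half the picture's height over the tangent of half this angle, whatever the lens; pixels are square), "cx", "cy" (the principal point, pixels), "cam_to_world" (4x4, takes a point from camera to world coordinates); the wrist camera has in their place "hand_eye" (4x4, takes a point from camera to tool coordinates, whose origin is the TCP and whose axes are the flange's). Camera axes: x right, y up, looking along -z (the intrinsics and any distortion apply to the point x, -y, -z); pixel columns grow to the right and rows downward; lengths in m; the calibration is good to about 2 mm. A picture is of the moment at which its call begins: read the wrist's pose just before it. camera_params takes no time and is no camera call.
- bot.sign_off(): hands the job in; it is judged then, once.
The state is a dict: "t": time; "qpos": joint angles; "dq": joint speeds; "joint_torque": joint torques, N m; "ee_pos": TCP position; "tcp_rot": TCP orientation; "contact_force": force on the tool from outside, world axes, zero at the start; "wrist_torque": the same for the moment, N m; "grip_width": finger opening in m; "gripper_force": force on a finger pad.
Only numpy, scipy, OpenCV 4.12 (cv2) and the standard library are available. Lean on these libraries where they do the work, as an engineer would, in place of code of your own. Each camera call takes 0.05 s, during which the arm holds its last target. There are 200 camera calls.

TASK

Put the revolving spice tray back together: lay the black spring washer over the plain steel shaft so that it sits flat on the tray's brass hub, let it go, then push the steel push nut straight down the shaft, against the drag of its teeth, until you feel that it has squeezed the spring washer solid; it must bite and hold the washer squeezed when you let go. Press no harder than that needs, or the bearing under the tray cracks, and leave the jars and the mug where they stand.

Things in the scene. Friction and masses are not known exactly. Their poses are not given: they have to be found in the camera images.
- carousel: Foot of a revolving spice tray, fixed on the worktop; origin on the worktop on the shaft's axis, z up. On it turns a round wooden tray 220 mm across, rim top 40 mm, floor 31 mm above the worktop, with a round brass hub in the middle. A bearing under the hub cracks if the nut bears on the washer with over 30 N.
- hub_face (a point): Centre of the brass hub's flat top (50 mm across), 36 mm above the worktop; the washer's underside must lie on it. From its middle rises a plain upright steel shaft, 12 mm in diameter.
- shaft_tip (a point): Top of the shaft's domed tip, 23 mm above the hub face, 59 mm above the worktop.
- washer: Black spring washer flat on the worktop: two black nylon rings with a bright waved steel spring between, 42 mm outside, bore 14.4 mm, 8 mm thick, 23 g; squeezed solid by about 7 N it is 5 mm thick. Origin at the centre of its underside, z along its axis. It lies to the right of the tray; it and the push nut may swap places.
- push_nut: Capped steel push nut, 70 g, open side down on the worktop: round cap 28 mm across with a domed top, 29 mm tall, with a flange 33 mm across and 3 mm thick at its foot; hollow 20 mm deep, guide bore 14.8 mm. Inside, six sprung teeth raked upward on a 10 mm circle: they slide down the shaft but bite when it is pulled back. Origin at the centre of its underside, z up.
- teeth (a point): Point on the push nut's axis at the height of its teeth, 5 mm above its underside. They meet the shaft's dome when the underside is about 7 mm below the shaft's tip, then drag in small jerks with up to about 8 N; the underside meets the loose washer 15 mm below the tip and finds it solid 18 mm below, where the force on the hand climbs steeply past some 10 to 12 N.
- spice_a: spice jar with a cork, 43 mm across, 90 mm tall, red-brown contents; origin at the centre of its underside
- spice_b: spice jar with a cork, 43 mm across, 90 mm tall, green contents; origin at the centre of its underside
- spice_c: spice jar with a cork, 47 mm across, 103 mm tall, yellow contents; origin at the centre of its underside
- mug: stoneware mug, 86 mm across with its handle 118 mm, 84 mm tall; origin at the centre of its underside

How it is judged:
By the outcome, as a careful person would: the job done as asked, in the order asked, and still so for the second after the job is handed in, with the robot touching nothing.
It also fails if it takes over 54 s, if anything falls off the work surface, if the arm or the gripper's body presses on something with over 40 N, if the wrist force passes 120 N, or if a joint passes its speed limit or range.

## Working session

There is one attempt and no reset: what is moved stays moved. The work goes in short steps, Python scripts to look and compute and a shell command to move; the robot and the scene stay as the last step left them, time stands still between calls to the robot, and variables do not carry over. Pictures are saved under pics/ and viewed, at most 10 in all, crops included, and the job is handed in when it is done.

```bash
ls; mkdir -p pics; python3 - <<'E'
from station import bot, imaging
import cv2, numpy as np
s=bot.observe(); print(s['t'],s['ee_pos'],np.round(s['tcp_rot'],3).tolist(),s['grip_width'])
for n in ("scene","side","wrist"):
    im=imaging.snapshot(n); cv2.imwrite(f'pics/{n}0.png',im)
    p=imaging.camera_params(n); print(n,{k:(np.round(v,4).tolist()) for k,v in p.items() if not isinstance(v,str)})
E
```

```text
drive.py
pics
station.py
0.0 [0.27410934 0.58867026 0.21340072] [[-0.907, 0.422, -0.001], [0.422, 0.907, -0.002], [0.0, -0.002, -1.0]] 0.09505542723689167
scene {'vfov': 49.8692, 'cx': 315.475, 'cy': 242.987, 'cam_to_world': [[0.5925, 0.6303, -0.5017, -0.171], [-0.8056, 0.4644, -0.368, -0.4637], [0.001, 0.6222, 0.7829, 1.1519], [0.0, 0.0, 0.0, 1.0]]}
side {'vfov': 42.0243, 'cx': 309.8517, 'cy': 244.5733, 'cam_to_world': [[0.9477, 0.1548, -0.279, 0.1314], [-0.3191, 0.4476, -0.8354, -1.0747], [-0.0044, 0.8807, 0.4736, 0.7038], [0.0, 0.0, 0.0, 1.0]]}
wrist {'vfov': 58.7419, 'cx': 313.1145, 'cy': 238.2913, 'hand_eye': [[-0.0006, 0.9668, 0.2555, 0.0728], [1.0, 0.0007, -0.0002, 0.0], [-0.0004, 0.2555, -0.9668, -0.1705], [0.0, 0.0, 0.0, 1.0]]}
```

View pics/scene0.png

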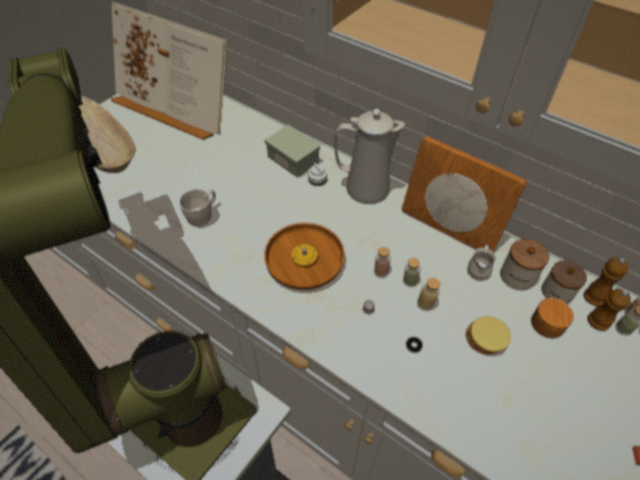

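View pics/side0.png

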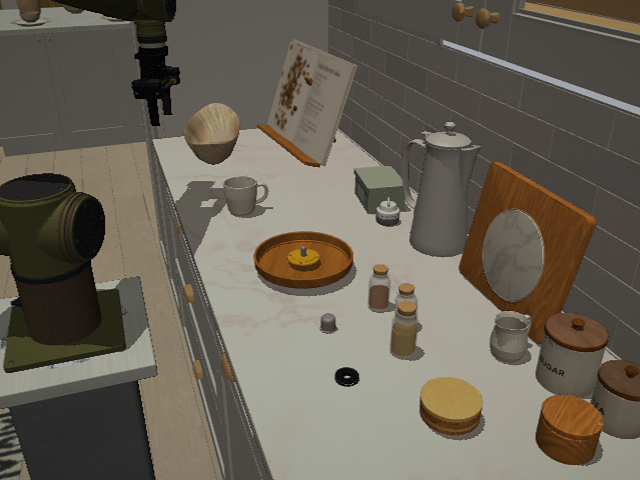

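Scene picture: hub at about (305,255), nut at (369,306), washer at (414,345), and jars at (383,262), (412,272) and (429,293). Side picture: shaft tip at (304,248), nut at (328,322), washer at (347,377). Next I triangulate these with masks.

```bash
cat > h.py <<'E'
from station import bot, imaging
import cv2, numpy as np
from scipy.spatial.transform import Rotation as R
def ray(name,u,v,s=None):
    p=imaging.camera_params(name); f=240/np.tan(np.radians(p['vfov']/2))
    d=np.array([(u-p['cx'])/f,-(v-p['cy'])/f,-1.])
    if name=='wrist':
        T=np.eye(4);T[:3,:3]=s['tcp_rot'];T[:3,3]=s['ee_pos'];M=T@np.array(p['hand_eye'])
    else: M=np.array(p['cam_to_world'])
    d=M[:3,:3]@d
    return M[:3,3],d/np.linalg.norm(d)
def plane(r,z): o,d=r; return o+d*(z-o[2])/d[2]
def meet(rs):
    A=np.zeros((3,3));b=np.zeros(3)
    for o,d in rs:
        P=np.eye(3)-np.outer(d,d);A+=P;b+=P@o
    x=np.linalg.solve(A,b)
    return x,[np.linalg.norm((np.eye(3)-np.outer(d,d))@(x-o)) for o,d in rs]
def blob(mask,u,v,r):
    m=np.zeros_like(mask);m[v-r:v+r,u-r:u+r]=mask[v-r:v+r,u-r:u+r]
    cs,_=cv2.findContours(m,cv2.RETR_EXTERNAL,cv2.CHAIN_APPROX_NONE)
    c=max(cs,key=cv2.contourArea); M=cv2.moments(c)
    return M['m10']/M['m00'],M['m01']/M['m00'],cv2.contourArea(c),cv2.boundingRect(c)
def totool(w):
    "world shift to tool axes now"
    s=bot.observe(); return np.array(s['tcp_rot']).T@np.asarray(w)
E
python3 - <<'E'
from h import *
print(imaging.camera_params('scene').keys())
g=[('washer',(414,345),(347,377),14),('nut',(369,306),(328,322),14),('hub',(305,255),(304,259),25)]
a=cv2.imread('pics/scene0.png');b=cv2.imread('pics/side0.png')
for n,pa,pb,r in g:
    out=[]
    for im,p in((a,pa),(b,pb)):
        hsv=cv2.cvtColor(im,cv2.COLOR_BGR2HSV)
        if n=='hub': m=cv2.inRange(hsv,(19,150,90),(32,255,255))
        else: m=(im.max(2)<(110 if n=='washer' else 150)).astype(np.uint8)*255
        out.append(blob(m,*p,r)); print(n,np.round(out[-1][:3],1),out[-1][3])
    rs=[ray('scene',*out[0][:2]),ray('side',*out[1][:2])]
    print(n,meet(rs),[plane(q,{'washer':.004,'nut':.015,'hub':.035}[n]) for q in rs])
E
```

```text
dict_keys(['vfov', 'cx', 'cy', 'cam_to_world'])
washer [413.7 344.3 185.5] (406, 337, 17, 16)
washer [346.6 376.5 360. ] (335, 367, 25, 20)
washer (array([ 0.45271721, -0.30672567,  0.00198821]), [np.float64(2.458056650168575e-05), np.float64(2.4580566501749202e-05)]) [array([ 0.45165384, -0.3069968 ,  0.004     ]), array([ 0.45176939, -0.30894206,  0.004     ])]
nut [368.3 307.1 136.5] (362, 300, 13, 15)
nut [327.7 323.4 275. ] (319, 313, 19, 21)
nut (array([ 0.47170182, -0.16113582,  0.00968723]), [np.float64(7.94972916882686e-05), np.float64(7.949729168806719e-05)]) [array([ 0.46880306, -0.16252793,  0.015     ]), array([ 0.46900979, -0.1681853 ,  0.015     ])]
hub [304.  254.5 420. ] (291, 244, 27, 22)
hub [302.9 257.3 343. ] (287, 249, 33, 17)
hub (array([0.49667221, 0.06524523, 0.02903768]), [np.float64(0.0007536093634756646), np.float64(0.0007536093634756219)]) [array([0.49399859, 0.06265088, 0.035     ]), array([0.49259787, 0.05448165, 0.035     ])]
```

View pics/wrist0.png

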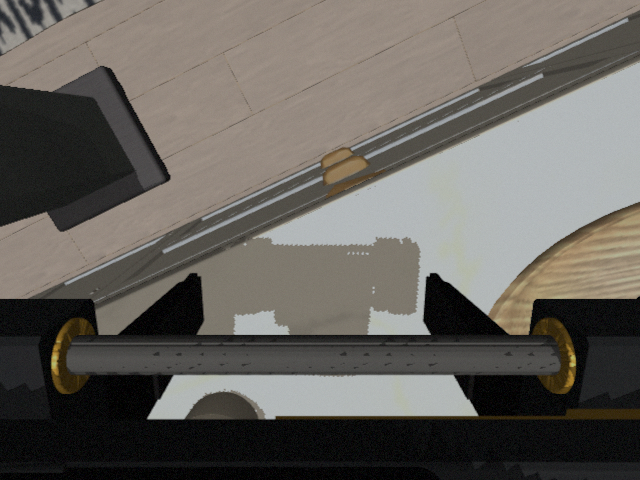

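Wrist picture: it shows the gripper bar, the worktop edge and the mug rim at about (225,405), with nothing of the task in view. I'll locate the jars and the mug so I can choose yaws and paths.

```bash
python3 - <<'E'
from h import *
P={'a':((383,251),(380,269)),'b':((413,263),(405,290)),'c':((432,283),(406,308)),'mugrim':((197,198),(240,183)),'mughandle':((212,196),(266,194)),'tip':((305,249),(304,248)),'kettle':((376,115),(449,127))}
for n,(p,q) in P.items(): x,e=meet([ray('scene',*p),ray('side',*q)]);print(n,np.round(x,3),np.round(e[0],4))
s=bot.observe();print(s['t'],totool(np.array([.452,-.307,.2])-s['ee_pos']))
E
```

```text
a [ 0.596 -0.119  0.083] 0.001
b [ 0.61  -0.201  0.081] 0.0011
c [ 0.575 -0.273  0.094] 0.0007
mugrim [0.44  0.405 0.082] 0.0052
mughandle [0.507 0.417 0.033] 0.0001
tip [0.499 0.063 0.053] 0.0008
kettle [0.832 0.072 0.286] 0.0008
0.15 [-0.53933328 -0.73699164  0.01483721]
```

```bash
python3 drive.py '[[-0.036, -0.033, 0, 0, 0, -0.145, 0.095], [-0.073, -0.066, 0, 0, 0, -0.29, 0.095], [-0.110, -0.100, 0, 0, 0, -0.436, 0.095], [-0.147, -0.133, 0, 0, 0, -0.436, 0.095], [-0.183, -0.166, 0, 0, 0, -0.436, 0.095]]'; python3 - <<'E'
from h import *
s=bot.observe();print(s['t'],s['ee_pos'],np.round(s['tcp_rot'],3).tolist(),totool(np.array([.497,.063,.2])-s['ee_pos']))
E
```

```text
t: 0.65
ee_pos: [0.3704, 0.3596, 0.2143]
tcp_rot: [[-1.0, -0.001, -0.0], [-0.001, 1.0, -0.0], [0.0, -0.0, -1.0]]
contact_force: [1.4, 0.4, 0.0]
grip_width: 0.095
gripper_force: 0.0
0.65 [0.37041251 0.35959966 0.21431367] [[-1.0, -0.001, -0.0], [-0.001, 1.0, -0.0], [0.0, -0.0, -1.0]] [-0.12631241 -0.29671299  0.0143948 ]
```

Tool axes are now tool x = −world x, y = world y, z = down.

```bash
python3 drive.py '[[-0.018, -0.044, 0, 0, 0, 0, 0.095], [-0.036, -0.088, 0.003, 0, 0, 0, 0.095], [-0.054, -0.132, 0.006, 0, 0, 0, 0.095], [-0.072, -0.176, 0.009, 0, 0, 0, 0.095], [-0.09, -0.22, 0.012, 0, 0, 0, 0.095]]'; python3 drive.py '[[-0.018, -0.04, 0, 0, 0, 0, 0.095], [-0.036, -0.076, 0, 0, 0, 0, 0.095], [-0.036, -0.076, 0, 0, 0, 0, 0.095]]'; python3 - <<'E'
from h import *
s=bot.observe();im=imaging.snapshot('wrist');cv2.imwrite('pics/w1.png',im);print(s['t'],s['ee_pos']);np.save('pics/w1p.npy',np.r_[s['ee_pos'],np.ravel(s['tcp_rot'])])
E
```

```text
t: 1.15
ee_pos: [0.4604, 0.1396, 0.2024]
tcp_rot: [[-1.0, -0.0, 0.0], [-0.0, 1.0, 0.0], [-0.0, 0.0, -1.0]]
contact_force: [1.2, -0.1, 0.4]
grip_width: 0.0947
gripper_force: 0.0
t: 1.45
ee_pos: [0.4975, 0.0619, 0.2024]
tcp_rot: [[-1.0, 0.005, 0.0], [0.005, 1.0, -0.001], [-0.0, -0.001, -1.0]]
contact_force: [-0.7, 0.0, -0.3]
grip_width: 0.0947
gripper_force: 0.0
1.45 [0.49745855 0.06189943 0.20244501]
```

View pics/w1.png

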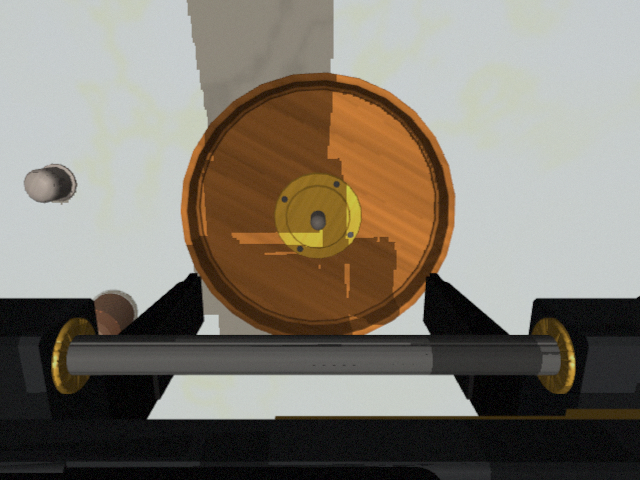

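Wrist picture: hub centre at about (318,216), shaft tip at about (318,220), nut at (50,185). I'll take a second wrist view on the way to the washer.

```bash
python3 drive.py '[[0.006, -0.046, 0, 0, 0, 0, 0.095], [0.012, -0.09, 0, 0, 0, 0, 0.095], [0.012, -0.09, 0, 0, 0, 0, 0.095]]'|head -2; python3 - <<'E'
from h import *
s=bot.observe();im=imaging.snapshot('wrist');cv2.imwrite('pics/w2.png',im);np.save('pics/w2p.npy',np.r_[s['ee_pos'],np.ravel(s['tcp_rot'])])
E
python3 drive.py '[[0.006, -0.047, 0, 0, 0, 0, 0.095], [0.012, -0.094, 0, 0, 0, 0, 0.095], [0.018, -0.141, 0, 0, 0, 0, 0.095], [0.024, -0.188, 0, 0, 0, 0, 0.095], [0.03, -0.235, 0, 0, 0, 0, 0.095]]' |head -2; python3 drive.py '[[0.003, -0.044, 0, 0, 0, 0, 0.095], [0.003, -0.044, 0, 0, 0, 0, 0.095]]' |head -2
python3 - <<'E'
from h import *
s=bot.observe();im=imaging.snapshot('wrist');cv2.imwrite('pics/w3.png',im);np.save('pics/w3p.npy',np.r_[s['ee_pos'],np.ravel(s['tcp_rot'])]);print(s['t'],s['ee_pos'])
cv2.imwrite('pics/w23.png',cv2.resize(np.hstack([cv2.imread('pics/w2.png'),im]),(800,300)))
E
```

```text
t: 1.8
ee_pos: [0.4835, -0.0268, 0.2024]
t: 2.35
ee_pos: [0.4549, -0.2591, 0.2027]
t: 2.55
ee_pos: [0.4517, -0.3057, 0.2025]
2.55 [ 0.45169211 -0.30565339  0.20249434]
```

View pics/w23.png

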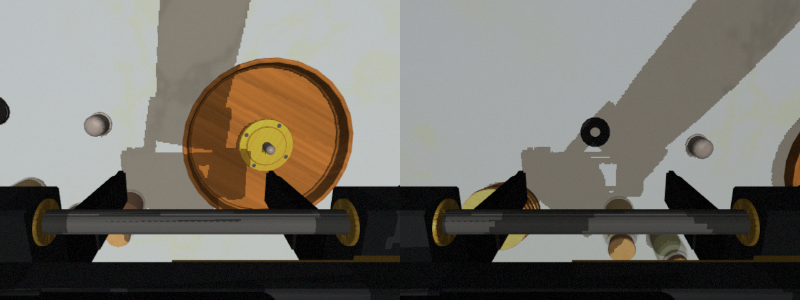

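Left (w2): hub at about (427,232), nut (156,200). Right (w3): washer at about (312,211), nut (479,235). Now the measurements.

```bash
cat > m.py <<'E'
from h import *
def load(n):
    q=np.load(f'pics/{n}p.npy');return cv2.imread(f'pics/{n}.png'),dict(ee_pos=q[:3],tcp_rot=q[3:].reshape(3,3))
def hubpix(im,u,v,r=60):
    hsv=cv2.cvtColor(im,cv2.COLOR_BGR2HSV); m=cv2.inRange(hsv,(20,120,40),(40,255,255))
    m=cv2.morphologyEx(m,cv2.MORPH_CLOSE,np.ones((7,7)))
    t=np.zeros_like(m);t[v-r:v+r,u-r:u+r]=m[v-r:v+r,u-r:u+r]
    c=max(cv2.findContours(t,cv2.RETR_EXTERNAL,cv2.CHAIN_APPROX_NONE)[0],key=cv2.contourArea)
    return cv2.fitEllipse(cv2.convexHull(c))
def washpix(im,u,v,r=40,th=60):
    m=(im.max(2)<th).astype(np.uint8)*255
    t=np.zeros_like(m);t[v-r:v+r,u-r:u+r]=m[v-r:v+r,u-r:u+r]
    c=max(cv2.findContours(t,cv2.RETR_EXTERNAL,cv2.CHAIN_APPROX_NONE)[0],key=cv2.contourArea)
    return cv2.fitEllipse(c)
E
python3 - <<'E'
from m import *
hr=[]
for n,u,v in(('w1',318,216),('w2',427,232)):
    im,s=load(n);e=hubpix(im,u,v);print(n,'hub',np.round(e,1) if 0 else e, plane(ray('wrist',*e[0],s),.036));hr.append(ray('wrist',*e[0],s))
print('hub meet',meet(hr))
im,s=load('w3');e=washpix(im,312,211);print('washer',e,plane(ray('wrist',*e[0],s),.008),plane(ray('wrist',*e[0],s),.004))
for n,u,v in(('w1',50,185),('w2',156,200),('w3',479,235)):
    im,s=load(n);g=im[v-35:v+35,max(u-45,0):u+45];x0=max(u-45,0)
    cv2.imwrite(f'pics/n_{n}.png',cv2.resize(g,None,fx=3.5,fy=3.5,interpolation=cv2.INTER_CUBIC)[:245,:310])
im=np.hstack([cv2.resize(cv2.imread(f'pics/n_{n}.png'),(260,205)) for n in('w1','w2','w3')])
h1=load('w1')[0][160:280,250:390];h2=load('w2')[0][170:290,360:500];h3=load('w3')[0][151:271,242:382]
h=np.hstack([cv2.resize(x,(260,223),interpolation=cv2.INTER_CUBIC) for x in(h1,h2,h3)])
cv2.imwrite('pics/crops.png',np.vstack([im,h]))
E
```

```text
w1 hub ((317.4656066894531, 215.07765197753906), (84.75518798828125, 86.66873168945312), 81.31421661376953) [0.49454623 0.0657703  0.036     ]
w2 hub ((425.29962158203125, 231.62689208984375), (82.0937728881836, 87.65642547607422), 59.23423767089844) [0.49452774 0.06485096 0.036     ]
hub meet (array([0.49532552, 0.06578964, 0.03253471]), [np.float64(6.130371793233856e-05), np.float64(6.13037179324184e-05)])
washer ((311.9884338378906, 210.88624572753906), (45.828697204589844, 46.37310791015625), 48.236915588378906) [ 0.45082201 -0.30618514  0.008     ] [ 0.45160871 -0.30619952  0.004     ]
```

View pics/crops.png

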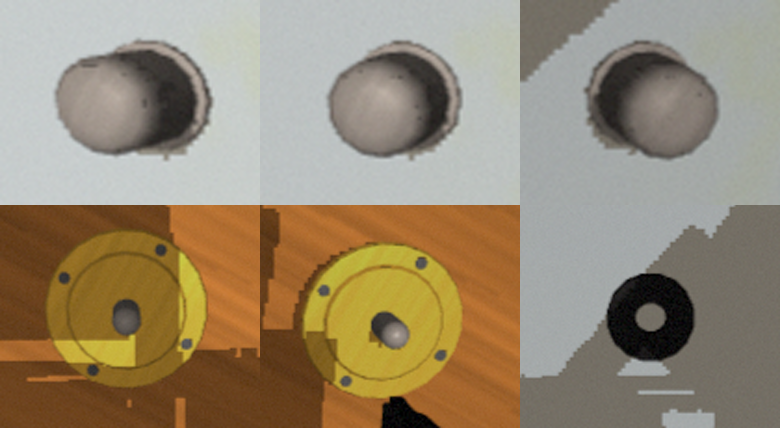

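The crops confirm the hub centre at about (318.4,215.7) in w1 and (426,232.4) in w2, and the washer at (312,211) in w3. Descending on the washer.

```bash
python3 drive.py '[[0.0005, -0.0005, 0.048, 0, 0, 0, 0.07], [0.0005, -0.0005, 0.096, 0, 0, 0, 0.06], [0.0005, -0.0005, 0.144, 0, 0, 0, 0.06], [0.0005, -0.0005, 0.18, 0, 0, 0, 0.06], [0.0005, -0.0005, 0.19, 0, 0, 0, 0.06]]'; python3 drive.py '[[0, 0, 0.006, 0, 0, 0, 0.06], [0, 0, 0.009, 0, 0, 0, 0.06], [0, 0, 0.009, 0, 0, 0, 0.06]]'
python3 - <<'E'
from h import *
s=bot.observe();im=imaging.snapshot('wrist');cv2.imwrite('pics/w4.png',im);np.save('pics/w4p.npy',np.r_[s['ee_pos'],np.ravel(s['tcp_rot'])])
cv2.imwrite('pics/w4c.png',im[180:380,150:480])
E
```

```text
t: 3.1
ee_pos: [0.4487, -0.2988, 0.0078]
tcp_rot: [[-1.0, -0.003, -0.007], [-0.003, 1.0, 0.007], [0.007, 0.007, -1.0]]
contact_force: [0.2, 0.2, 0.3]
grip_width: 0.0625
gripper_force: 0.0
t: 3.4
ee_pos: [0.4524, -0.3045, 0.0056]
tcp_rot: [[-1.0, -0.001, 0.003], [-0.001, 1.0, -0.002], [-0.003, -0.002, -1.0]]
contact_force: [-0.1, -0.2, 0.1]
grip_width: 0.0604
gripper_force: 0.0
```

View pics/w4c.png

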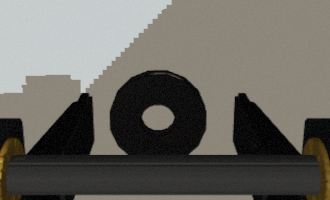

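The crop shows the washer centre at about (308,298) with the fingers at u≈242 and 386, so the washer lies about 2.5 mm toward −y. I'll let the arm settle, correct and close.

```bash
python3 drive.py '[[0, -0.001, 0, 0, 0, 0, 0.06], [0, -0.001, 0, 0, 0, 0, 0.06]]'
```

```text
t: 3.65
ee_pos: [0.4515, -0.3057, 0.0049]
tcp_rot: [[-1.0, 0.0, 0.002], [0.0, 1.0, -0.001], [-0.002, -0.001, -1.0]]
contact_force: [1.1, 0.7, -0.1]
grip_width: 0.0597
gripper_force: 0.0
```

```bash
python3 drive.py '[[0, 0, 0.001, 0, 0, 0, 0.06], [0, 0, 0.001, 0, 0, 0, 0.06], [0, 0, 0.001, 0, 0, 0, 0.03], [0, 0, 0.001, 0, 0, 0, 0.03], [0, 0, 0.001, 0, 0, 0, 0.03]]';python3 drive.py '[[0, 0, 0, 0, 0, 0, 0.03], [0, 0, 0, 0, 0, 0, 0.03]]'
```

```text
t: 4.15
ee_pos: [0.4508, -0.305, 0.0026]
tcp_rot: [[-1.0, -0.0, -0.0], [-0.0, 1.0, 0.0], [0.0, 0.0, -1.0]]
contact_force: [0.4, 0.2, 0.6]
grip_width: 0.0413
gripper_force: 18.4
t: 4.35
ee_pos: [0.4508, -0.305, 0.0027]
tcp_rot: [[-1.0, -0.0, -0.0], [-0.0, 1.0, 0.0], [0.0, 0.0, -1.0]]
contact_force: [-0.1, -0.3, 1.1]
grip_width: 0.0397
gripper_force: 30.2
```

```bash
python3 drive.py '[[0, 0, -0.03, 0, 0, 0, 0.03], [0, 0.02, -0.075, 0, 0, 0, 0.03], [0, 0.06, -0.1, 0, 0, 0, 0.03], [0, 0.1, -0.1, 0, 0, 0, 0.03], [0, 0.1, -0.1, 0, 0, 0, 0.03]]'
python3 drive.py '[[0, 0, 0, 0, 0, 0, 0.03], [0, 0, 0, 0, 0, 0, 0.03]]'
python3 - <<'E'
from h import *
s=bot.observe();im=imaging.snapshot('wrist');cv2.imwrite('pics/w5.png',im);np.save('pics/w5p.npy',np.r_[s['ee_pos'],np.ravel(s['tcp_rot'])])
cv2.imwrite('pics/w5c.png',cv2.resize(im[180:380,180:450],None,fx=2.5,fy=2.5))
E
```

```text
t: 4.85
ee_pos: [0.4511, -0.202, 0.1035]
tcp_rot: [[-1.0, -0.004, 0.002], [-0.004, 1.0, 0.0], [-0.002, 0.0, -1.0]]
contact_force: [-0.3, 0.1, 0.1]
grip_width: 0.0399
gripper_force: 30.3
t: 5.05
ee_pos: [0.4507, -0.2054, 0.1022]
tcp_rot: [[-1.0, 0.0, -0.001], [0.0, 1.0, 0.0], [0.001, 0.0, -1.0]]
contact_force: [-0.3, 0.2, 0.6]
grip_width: 0.0397
gripper_force: 30.3
```

View pics/w5c.png

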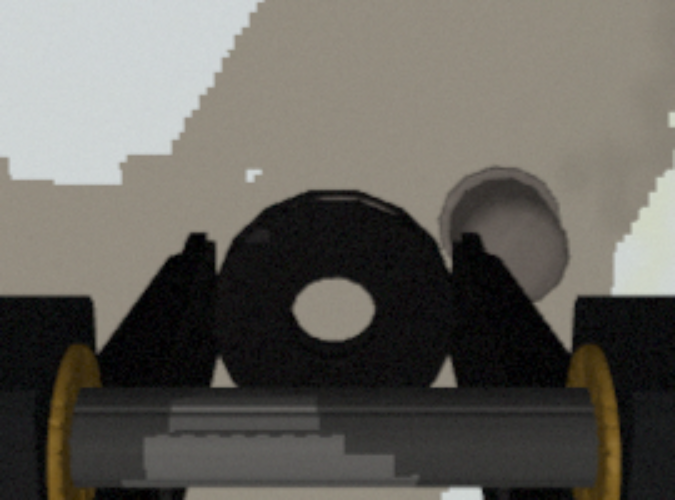

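The crop shows the washer held flat, bore centre at about (313.6,303.6), which puts it 0.9 mm ahead of the TCP. Moving above the hub.

```bash
python3 drive.py '[[-0.008, 0.045, 0, 0, 0, 0, 0.03], [-0.016, 0.093, 0, 0, 0, 0, 0.03], [-0.024, 0.14, 0, 0, 0, 0, 0.03], [-0.032, 0.187, 0, 0, 0, 0, 0.03], [-0.039, 0.234, 0, 0, 0, 0, 0.03]]'|head -2
python3 drive.py '[[-0.004, 0.03, 0, 0, 0, 0, 0.03], [-0.0043, 0.037, 0.015, 0, 0, 0, 0.03], [-0.0043, 0.037, 0.027, 0, 0, 0, 0.03], [-0.0043, 0.037, 0.027, 0, 0, 0, 0.03], [-0.0043, 0.037, 0.027, 0, 0, 0, 0.03]]'
python3 drive.py '[[0, 0, 0, 0, 0, 0, 0.03], [0, 0, 0, 0, 0, 0, 0.03]]' |head -2
python3 - <<'E'
from h import *
s=bot.observe();im=imaging.snapshot('wrist');cv2.imwrite('pics/w6.png',im);np.save('pics/w6p.npy',np.r_[s['ee_pos'],np.ravel(s['tcp_rot'])])
cv2.imwrite('pics/w6c.png',cv2.resize(im[180:380,180:450],None,fx=2.5,fy=2.5))
E
```

```text
t: 5.6
ee_pos: [0.4902, 0.0298, 0.1024]
t: 6.1
ee_pos: [0.4933, 0.0645, 0.0744]
tcp_rot: [[-1.0, 0.002, -0.003], [0.002, 1.0, -0.0], [0.003, -0.0, -1.0]]
contact_force: [0.2, 0.2, -0.3]
grip_width: 0.0396
gripper_force: 30.4
t: 6.3
ee_pos: [0.4945, 0.0651, 0.0762]
```

View pics/w6c.png

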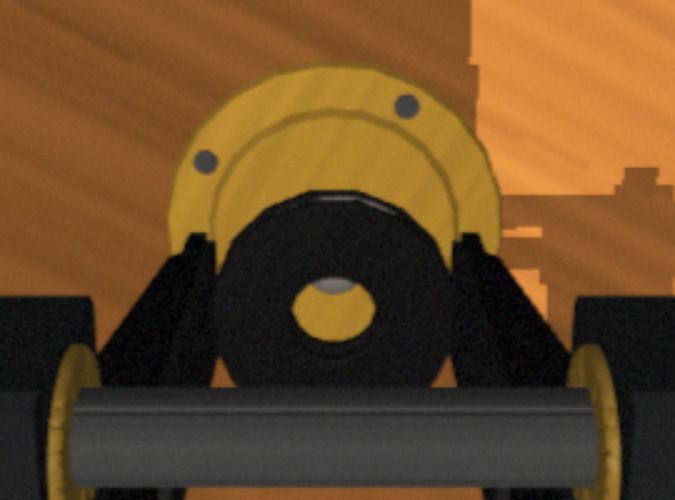

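The crop shows the washer bore at (313.6,303.6), with the shaft dome visible in its upper part, centred at u≈313. The inner hub ring is centred at u≈313.6. The ray calculation puts the shaft axis 0.6–1 mm ahead of the TCP, which matches the washer, so I'm lowering.

```bash
python3 drive.py '[[0, 0, 0.006, 0, 0, 0, 0.03], [0, 0, 0.012, 0, 0, 0, 0.03], [0, 0, 0.018, 0, 0, 0, 0.03], [0, 0, 0.024, 0, 0, 0, 0.03], [0, 0, 0.024, 0, 0, 0, 0.03]]'
```

```text
t: 6.85
ee_pos: [0.494, 0.0659, 0.0506]
tcp_rot: [[-1.0, -0.0, -0.0], [-0.0, 1.0, -0.0], [0.0, -0.0, -1.0]]
contact_force: [2.6, -0.8, -2.2]
grip_width: 0.0402
gripper_force: 30.2
```

```bash
python3 drive.py '[[-0.0004, 0, 0.003, 0, 0, 0, 0.03], [-0.0004, 0, 0.006, 0, 0, 0, 0.03], [-0.0004, 0, 0.009, 0, 0, 0, 0.03], [-0.0004, 0, 0.009, 0, 0, 0, 0.03]]'
```

```text
t: 7.25
ee_pos: [0.4943, 0.066, 0.0422]
tcp_rot: [[-1.0, -0.0, -0.0], [-0.0, 1.0, -0.0], [0.0, -0.0, -1.0]]
contact_force: [1.2, -0.6, -0.8]
grip_width: 0.0398
gripper_force: 30.5
```

```bash
python3 drive.py '[[0, 0, 0.0015, 0, 0, 0, 0.03], [0, 0, 0.0025, 0, 0, 0, 0.03], [0, 0, 0.0025, 0, 0, 0, 0.03]]';python3 drive.py '[[0, 0, 0.0005, 0, 0, 0, 0.03], [0, 0, 0.001, 0, 0, 0, 0.03], [0, 0, 0.001, 0, 0, 0, 0.03]]'
```

```text
t: 7.55
ee_pos: [0.4944, 0.066, 0.0401]
tcp_rot: [[-1.0, -0.0, -0.0], [-0.0, 1.0, 0.0], [0.0, 0.0, -1.0]]
contact_force: [1.1, -0.6, -0.9]
grip_width: 0.0398
gripper_force: 30.5
t: 7.85
ee_pos: [0.4944, 0.066, 0.0391]
tcp_rot: [[-1.0, -0.0, -0.0], [-0.0, 1.0, 0.0], [0.0, 0.0, -1.0]]
contact_force: [-0.7, 0.1, 0.2]
grip_width: 0.0395
gripper_force: 30.6
```

```bash
python3 drive.py '[[0, 0, 0.0005, 0, 0, 0, 0.03], [0, 0, 0.0005, 0, 0, 0, 0.03], [0, 0, 0.0005, 0, 0, 0, 0.045], [0, 0, 0.0005, 0, 0, 0, 0.06], [0, 0, 0.0005, 0, 0, 0, 0.06]]';python3 drive.py '[[0, 0, -0.02, 0, 0, 0, 0.06], [0, 0, -0.06, 0, 0, 0, 0.06], [0, 0, -0.1, 0, 0, 0, 0.06], [0, 0, -0.1, 0, 0, 0, 0.06], [0, 0, -0.1, 0, 0, 0, 0.06]]' | head -2
python3 - <<'E'
from h import *
s=bot.observe();im=imaging.snapshot('wrist');cv2.imwrite('pics/w7.png',im);np.save('pics/w7p.npy',np.r_[s['ee_pos'],np.ravel(s['tcp_rot'])])
cv2.imwrite('pics/w7c.png',cv2.resize(im[130:330,180:450],None,fx=2.5,fy=2.5))
E
```

```text
t: 8.35
ee_pos: [0.4944, 0.066, 0.0386]
tcp_rot: [[-1.0, -0.0, -0.0], [-0.0, 1.0, 0.0], [0.0, 0.0, -1.0]]
contact_force: [0.5, 0.3, 0.0]
grip_width: 0.0558
gripper_force: 0.0
t: 8.85
ee_pos: [0.4952, 0.0661, 0.1399]
```

View pics/w7c.png

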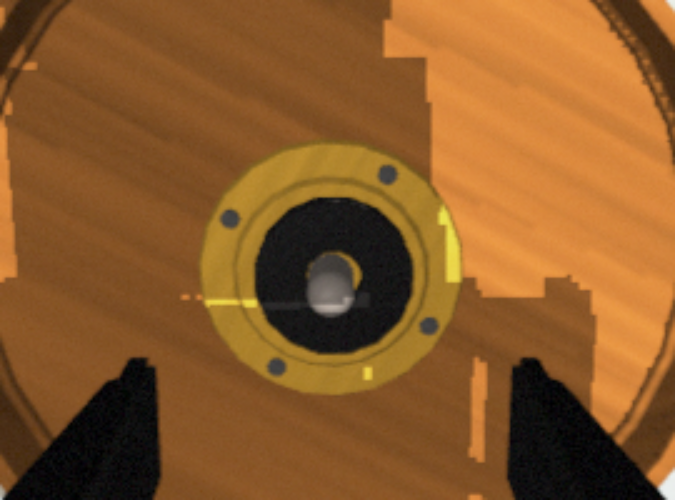

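The crop shows the washer flat on the hub's inner ring, shaft through its bore, tip at about (312,246), inner ring centre at about (312.5,238.5). The washer is placed and released. Next I triangulate the nut from the three wrist views.

```bash
python3 - <<'E'
from m import *
P={'w1':(41.2,185.2),'w2':(150.9,201.5),'w3':(484.5,237.2)}
rs=[ray('wrist',*P[n],load(n)[1]) for n in P]
print('dome',meet(rs),[np.round(plane(r,.02),4) for r in rs])
print('flange w2',plane(ray('wrist',161.3,197,load('w2')[1]),.003))
im,s=load('w7');print('hub w7',plane(ray('wrist',312.4,238.6,s),.036),s['ee_pos'])
s=bot.observe();print(s['ee_pos'])
E
```

```text
dome (array([ 0.47076255, -0.16042776,  0.02424907]), [np.float64(6.661723353076611e-05), np.float64(0.0001239699368806119), np.float64(6.184157885369687e-05)]) [array([ 0.4713, -0.1631,  0.02  ]), array([ 0.4716, -0.1621,  0.02  ]), array([ 0.4718, -0.1587,  0.02  ])]
flange w2 [ 0.4705847 -0.1591989  0.003    ]
hub w7 [0.49559659 0.06612435 0.036     ] [0.49524295 0.06606709 0.13986456]
[0.49412596 0.06600581 0.13817501]
```

```bash
python3 drive.py '[[0.004, -0.045, 0, 0, 0, 0, 0.06], [0.008, -0.09, 0, 0, 0, 0, 0.06], [0.012, -0.135, 0, 0, 0, 0, 0.06], [0.017, -0.18, 0, 0, 0, 0, 0.06], [0.022, -0.215, 0, 0, 0, 0, 0.06]]'|head -2
python3 drive.py '[[0.0013, -0.011, 0.01, 0, 0, 0, 0.06], [0.0013, -0.011, 0.02, 0, 0, 0, 0.06], [0.0013, -0.011, 0.02, 0, 0, 0, 0.06], [0.0013, -0.011, 0.02, 0, 0, 0, 0.06]]'|head -2
python3 - <<'E'
from h import *
s=bot.observe();im=imaging.snapshot('wrist');cv2.imwrite('pics/w8.png',im);np.save('pics/w8p.npy',np.r_[s['ee_pos'],np.ravel(s['tcp_rot'])])
g=cv2.medianBlur(cv2.cvtColor(im,cv2.COLOR_BGR2GRAY)[180:330,230:400],3)
for th in (60,40): 
  c=cv2.HoughCircles(g,cv2.HOUGH_GRADIENT,1,15,param1=th,param2=14,minRadius=18,maxRadius=38)
  if c is not None:
    for u,v,r in c[0][:4]: print(th,u+230,v+180,r,np.round([plane(ray('wrist',u+230,v+180,s),z) for z in(.003,.022)],4).tolist())
print(s['ee_pos'])
E
```

```text
t: 9.4
ee_pos: [0.4707, -0.1506, 0.1363]
t: 9.8
ee_pos: [0.4706, -0.1583, 0.1172]
60 309.5 235.5 23.6 [[0.4709, -0.1601, 0.003], [0.4661, -0.16, 0.022]]
40 309.5 237.5 25.2 [[0.4724, -0.1601, 0.003], [0.4674, -0.16, 0.022]]
[ 0.47061488 -0.15832513  0.11716426]
```

```bash
python3 drive.py '[[0, 0, 0.045, 0, 0, 0, 0.06], [0, 0, 0.08, 0, 0, 0, 0.06], [0, 0, 0.1, 0, 0, 0, 0.06], [0, 0, 0.11, 0, 0, 0, 0.06], [0, 0, 0.11, 0, 0, 0, 0.06]]'|head -3
python3 drive.py '[[0, 0, 0.001, 0, 0, 0, 0.06], [0, 0, 0.001, 0, 0, 0, 0.06]]' |head -4
python3 - <<'E'
from h import *
s=bot.observe();im=imaging.snapshot('wrist');cv2.imwrite('pics/w9.png',im);np.save('pics/w9p.npy',np.r_[s['ee_pos'],np.ravel(s['tcp_rot'])])
cv2.imwrite('pics/w9c.png',cv2.resize(im[180:380,180:450],None,fx=2.5,fy=2.5))
E
```

```text
t: 10.35
ee_pos: [0.4707, -0.1589, 0.0077]
tcp_rot: [[-1.0, -0.001, -0.002], [-0.001, 1.0, 0.001], [0.002, 0.001, -1.0]]
t: 10.55
ee_pos: [0.4726, -0.1604, 0.0093]
tcp_rot: [[-1.0, -0.001, 0.003], [-0.001, 1.0, -0.001], [-0.003, -0.001, -1.0]]
contact_force: [-0.6, 0.7, 0.6]
```

View pics/w9c.png

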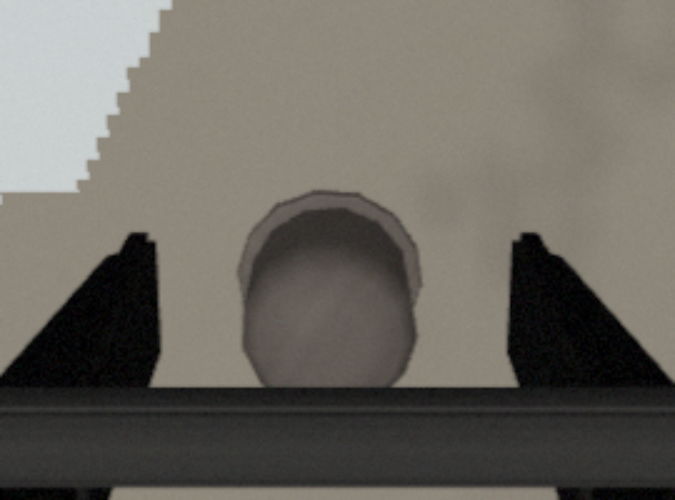

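The crop shows the flange's near edge at (312,256), which puts the nut at x≈0.471, within half a millimetre of the TCP target. I've now viewed one picture more than the ten allowed, so from here I'll use only numbers. Closing on the nut.

```bash
python3 drive.py '[[0, 0, 0.001, 0, 0, 0, 0.06], [0, 0, 0.001, 0, 0, 0, 0.06], [0, 0, 0.001, 0, 0, 0, 0.06]]'|head -2; python3 drive.py '[[0, 0, 0, 0, 0, 0, 0.02], [0, 0, 0, 0, 0, 0, 0.02], [0, 0, 0, 0, 0, 0, 0.02], [0, 0, 0, 0, 0, 0, 0.02], [0, 0, 0, 0, 0, 0, 0.02]]'
```

```text
t: 10.9
ee_pos: [0.4714, -0.1601, 0.007]
t: 11.4
ee_pos: [0.4712, -0.16, 0.0066]
tcp_rot: [[-1.0, -0.0, -0.0], [-0.0, 1.0, -0.0], [0.0, -0.0, -1.0]]
contact_force: [-0.2, -0.7, -1.0]
grip_width: 0.0278
gripper_force: 30.0
```

```bash
python3 drive.py '[[0, 0, -0.03, 0, 0, 0, 0.02], [-0.002, 0.02, -0.07, 0, 0, 0, 0.02], [-0.006, 0.06, -0.08, 0, 0, 0, 0.02], [-0.01, 0.105, -0.08, 0, 0, 0, 0.02], [-0.015, 0.15, -0.08, 0, 0, 0, 0.02]]'|head -2
python3 drive.py '[[-0.005, 0.045, 0, 0, 0, 0, 0.02], [-0.0092, 0.07, 0, 0, 0, 0, 0.02], [-0.0092, 0.0755, 0, 0, 0, 0, 0.02], [-0.0092, 0.0755, 0, 0, 0, 0, 0.02], [-0.0092, 0.0755, 0, 0, 0, 0, 0.02]]'|head -2
python3 drive.py '[[0, 0, 0, 0, 0, 0, 0.02], [0, 0, 0, 0, 0, 0, 0.02], [0, 0, 0, 0, 0, 0, 0.02]]'
python3 - <<'E'
from m import *
q=[bot.observe()['ee_pos'] for _ in range(2)]
s=bot.observe();im=imaging.snapshot('wrist');cv2.imwrite('pics/w10.png',im);np.save('pics/w10p.npy',np.r_[s['ee_pos'],np.ravel(s['tcp_rot'])])
hsv=cv2.cvtColor(im,cv2.COLOR_BGR2HSV);m=cv2.inRange(hsv,(20,120,40),(40,255,255));m[250:]=0
ys,xs=np.nonzero(m);print('hub mask',xs.min(),xs.max(),ys.min())
# top of flange/nut: first non-brass, non-wood pixel in the centre columns
for u in (306,309,312,315,318): 
    print(u,[tuple(int(k) for k in hsv[v,u]) for v in range(196,270,4)])
E
```

```text
t: 11.9
ee_pos: [0.4866, -0.0088, 0.0876]
t: 12.4
ee_pos: [0.4952, 0.0647, 0.0864]
t: 12.7
ee_pos: [0.4954, 0.0647, 0.0867]
tcp_rot: [[-1.0, 0.001, -0.0], [0.001, 1.0, -0.0], [0.0, -0.0, -1.0]]
contact_force: [0.5, 0.2, -1.1]
grip_width: 0.0277
gripper_force: 30.0
hub mask 252 376 199
306 [(14, 186, 141), (20, 190, 129), (20, 188, 180), (20, 199, 173), (20, 189, 173), (20, 189, 175), (20, 193, 143), (20, 190, 177), (19, 175, 80), (126, 64, 20), (105, 18, 29), (168, 51, 25), (165, 17, 30), (165, 18, 29), (30, 24, 21), (150, 96, 16), (5, 22, 69), (13, 34, 135), (12, 32, 118)]
309 [(14, 178, 135), (20, 190, 125), (20, 187, 173), (20, 185, 175), (20, 190, 180), (21, 188, 182), (20, 192, 145), (20, 192, 178), (174, 64, 20), (150, 53, 24), (12, 44, 29), (120, 29, 26), (135, 34, 30), (135, 41, 25), (15, 20, 26), (27, 82, 31), (7, 31, 74), (11, 28, 127), (14, 39, 124)]
312 [(14, 177, 128), (21, 196, 120), (20, 190, 173), (20, 191, 180), (20, 192, 182), (20, 189, 177), (19, 187, 147), (21, 191, 178), (150, 85, 15), (150, 10, 26), (165, 43, 24), (165, 19, 27), (135, 91, 28), (36, 91, 14), (0, 0, 25), (13, 26, 69), (25, 22, 69), (13, 24, 126), (15, 31, 115)]
315 [(14, 184, 122), (20, 190, 118), (20, 189, 182), (20, 184, 186), (20, 190, 180), (20, 194, 177), (20, 188, 149), (20, 193, 178), (160, 92, 25), (170, 31, 25), (30, 25, 31), (30, 46, 22), (128, 38, 27), (167, 71, 25), (150, 28, 27), (11, 30, 67), (12, 36, 70), (18, 30, 127), (10, 29, 104)]
318 [(14, 186, 125), (20, 198, 121), (20, 190, 183), (20, 189, 179), (20, 188, 179), (20, 183, 181), (19, 182, 143), (20, 186, 171), (60, 16, 32), (90, 26, 30), (120, 51, 25), (87, 100, 23), (0, 44, 23), (15, 20, 25), (150, 33, 23), (19, 65, 75), (13, 35, 65), (12, 30, 129), (15, 34, 90)]
```

```bash
python3 drive.py '[[0, 0.0005, 0.008, 0, 0, 0, 0.02], [0, 0.0005, 0.016, 0, 0, 0, 0.02], [0, 0.0005, 0.021, 0, 0, 0, 0.02], [0, 0.0005, 0.025, 0, 0, 0, 0.02], [0, 0.0005, 0.025, 0, 0, 0, 0.02]]'; python3 drive.py '[[0, 0, 0, 0, 0, 0, 0.02], [0, 0, 0, 0, 0, 0, 0.02]]'
```

```text
t: 13.25
ee_pos: [0.4948, 0.066, 0.0607]
tcp_rot: [[-1.0, -0.0, -0.001], [-0.0, 1.0, -0.0], [0.001, -0.0, -1.0]]
contact_force: [0.3, 0.3, -0.8]
grip_width: 0.0274
gripper_force: 30.0
t: 13.45
ee_pos: [0.4956, 0.0661, 0.062]
tcp_rot: [[-1.0, -0.0, 0.0], [-0.0, 1.0, 0.0], [-0.0, 0.0, -1.0]]
contact_force: [0.0, -0.1, -0.8]
grip_width: 0.0275
gripper_force: 30.0
```

```bash
python3 drive.py '[[0, 0, 0.001, 0, 0, 0, 0.02], [0, 0, 0.002, 0, 0, 0, 0.02], [0, 0, 0.003, 0, 0, 0, 0.02], [0, 0, 0.004, 0, 0, 0, 0.02], [0, 0, 0.004, 0, 0, 0, 0.02]]';python3 drive.py '[[0, 0, 0.001, 0, 0, 0, 0.02], [0, 0, 0.002, 0, 0, 0, 0.02], [0, 0, 0.003, 0, 0, 0, 0.02], [0, 0, 0.003, 0, 0, 0, 0.02]]'
```

```text
t: 13.95
ee_pos: [0.4959, 0.0656, 0.058]
tcp_rot: [[-1.0, -0.0, 0.001], [-0.0, 1.0, -0.001], [-0.001, -0.001, -1.0]]
contact_force: [0.9, -3.0, -0.5]
grip_width: 0.0274
gripper_force: 30.0
t: 14.35
ee_pos: [0.4961, 0.0659, 0.0551]
tcp_rot: [[-1.0, -0.0, 0.002], [-0.0, 1.0, -0.0], [-0.002, -0.0, -1.0]]
contact_force: [1.6, -2.4, 2.5]
grip_width: 0.0279
gripper_force: 30.0
```

```bash
python3 drive.py '[[-0.0002, -0.0006, 0.001, 0, 0, 0, 0.02], [-0.0003, -0.0006, 0.002, 0, 0, 0, 0.02], [-0.0003, -0.0006, 0.003, 0, 0, 0, 0.02], [-0.0003, -0.0006, 0.003, 0, 0, 0, 0.02]]';python3 drive.py '[[0, 0, 0.001, 0, 0, 0, 0.02], [0, 0, 0.0015, 0, 0, 0, 0.02], [0, 0, 0.0015, 0, 0, 0, 0.02]]'
```

```text
t: 14.75
ee_pos: [0.4962, 0.0657, 0.052]
tcp_rot: [[-1.0, -0.0, 0.001], [-0.0, 1.0, 0.001], [-0.001, 0.001, -1.0]]
contact_force: [1.2, -1.0, 4.1]
grip_width: 0.027
gripper_force: 30.0
t: 15.05
ee_pos: [0.4961, 0.0657, 0.0506]
tcp_rot: [[-1.0, -0.0, 0.001], [-0.0, 1.0, 0.001], [-0.001, 0.001, -1.0]]
contact_force: [0.2, -0.5, 5.1]
grip_width: 0.0274
gripper_force: 30.0
```

```bash
for i in 1 2 3; do :; done; python3 drive.py '[[0, 0, 0.0005, 0, 0, 0, 0.02], [0, 0, 0.001, 0, 0, 0, 0.02], [0, 0, 0.001, 0, 0, 0, 0.02]]';python3 drive.py '[[0, 0, 0.0005, 0, 0, 0, 0.02], [0, 0, 0.0005, 0, 0, 0, 0.02]]'
```

```text
t: 15.35
ee_pos: [0.4962, 0.0657, 0.0499]
tcp_rot: [[-1.0, -0.0, 0.001], [-0.0, 1.0, 0.001], [-0.001, 0.001, -1.0]]
contact_force: [0.2, -0.8, 6.7]
grip_width: 0.0276
gripper_force: 30.0
t: 15.55
ee_pos: [0.4962, 0.0657, 0.0496]
tcp_rot: [[-1.0, -0.0, 0.001], [-0.0, 1.0, 0.001], [-0.001, 0.001, -1.0]]
contact_force: [-0.5, -0.2, 7.5]
grip_width: 0.0274
gripper_force: 30.0
```

```bash
python3 drive.py '[[0, 0, 0.0005, 0, 0, 0, 0.02], [0, 0, 0.0005, 0, 0, 0, 0.02]]' | sed -n '2p;4p';python3 drive.py '[[0, 0, 0.0005, 0, 0, 0, 0.02], [0, 0, 0.0005, 0, 0, 0, 0.02]]'| sed -n '2p;4p'
```

```text
ee_pos: [0.4962, 0.0657, 0.0491]
contact_force: [-1.2, -1.1, 7.2]
ee_pos: [0.4962, 0.0657, 0.0488]
contact_force: [-1.8, -0.8, 8.7]
```

```bash
python3 drive.py '[[0, 0, 0.0005, 0, 0, 0, 0.02], [0, 0, 0.0005, 0, 0, 0, 0.02]]' | sed -n '2p;4p';python3 drive.py '[[0, 0, 0.0005, 0, 0, 0, 0.02], [0, 0, 0.0005, 0, 0, 0, 0.02]]'| sed -n '2p;4p'
```

```text
ee_pos: [0.4962, 0.0657, 0.0484]
contact_force: [-2.0, -1.0, 9.6]
ee_pos: [0.4962, 0.0657, 0.048]
contact_force: [-2.7, -0.6, 9.9]
```

```bash
python3 drive.py '[[0.0002, 0, 0.0005, 0, 0, 0, 0.02], [0.0002, 0, 0.0005, 0, 0, 0, 0.02]]' | sed -n '2p;4p';python3 drive.py '[[0, 0, 0.0004, 0, 0, 0, 0.02], [0, 0, 0.0004, 0, 0, 0, 0.02]]'| sed -n '2p;4p'
```

```text
ee_pos: [0.4963, 0.0657, 0.0477]
contact_force: [-1.6, -0.5, 10.1]
ee_pos: [0.4962, 0.0657, 0.0474]
contact_force: [-2.3, -1.0, 11.5]
```

```bash
python3 drive.py '[[0, 0, 0.0004, 0, 0, 0, 0.02], [0, 0, 0.0004, 0, 0, 0, 0.02]]' | sed -n '2p;4p'
```

```text
ee_pos: [0.4963, 0.0657, 0.0474]
contact_force: [-4.0, -1.8, 13.8]
```

```bash
python3 drive.py '[[0, 0, 0.0003, 0, 0, 0, 0.02], [0, 0, 0.0003, 0, 0, 0, 0.02]]' | sed -n '2p;4p'
```

```text
ee_pos: [0.4963, 0.0657, 0.0473]
contact_force: [-4.0, 0.1, 15.7]
```

The height has stopped at 0.0474–0.0473 m while the force climbed from 11.5 to 15.7 N, so the washer is solid. I'll relieve the preload and release.

```bash
python3 drive.py '[[0, 0, -0.0005, 0, 0, 0, 0.02], [0, 0, -0.001, 0, 0, 0, 0.02]]' | sed -n '2p;4p';python3 drive.py '[[0, 0, 0, 0, 0, 0, 0.035], [0, 0, 0, 0, 0, 0, 0.05], [0, 0, 0, 0, 0, 0, 0.06], [0, 0, 0, 0, 0, 0, 0.06]]'
```

```text
ee_pos: [0.4962, 0.0657, 0.0475]
contact_force: [-0.8, -1.2, 8.3]
t: 17.75
ee_pos: [0.4947, 0.0655, 0.0452]
tcp_rot: [[-1.0, -0.0, -0.002], [-0.0, 1.0, 0.0], [0.002, 0.0, -1.0]]
contact_force: [-0.1, 0.0, -0.2]
grip_width: 0.0534
gripper_force: 0.0
```

```bash
python3 drive.py '[[0, 0, -0.02, 0, 0, 0, 0.06], [0, 0, -0.05, 0, 0, 0, 0.06], [0, 0, -0.095, 0, 0, 0, 0.06], [0.02, 0, -0.13, 0, 0, 0, 0.06], [0.03, 0, -0.15, 0, 0, 0, 0.06]]' | head -2; python3 drive.py '[[0, 0, 0, 0, 0, 0, 0.06], [0, 0, 0, 0, 0, 0, 0.06], [0, 0, 0, 0, 0, 0, 0.06]]' | head -2
python3 - <<'E'
from m import *
s=bot.observe();w=imaging.snapshot('wrist');sd=imaging.snapshot('side');sc=imaging.snapshot('scene')
for n,i in(('w11',w),('side1',sd),('scene1',sc)): cv2.imwrite(f'pics/{n}.png',i)
np.save('pics/w11p.npy',np.r_[s['ee_pos'],np.ravel(s['tcp_rot'])])
g=cv2.cvtColor(w,cv2.COLOR_BGR2GRAY);hsv=cv2.cvtColor(w,cv2.COLOR_BGR2HSV)
e=hubpix(w,313,190,75);print('hub',e,plane(ray('wrist',*e[0],s),.036))
# low-saturation bright = steel nut; dark = washer
m=cv2.inRange(hsv,(0,0,45),(180,90,255));t=np.zeros_like(m);u,v=map(int,e[0]);t[v-45:v+45,u-45:u+45]=m[v-45:v+45,u-45:u+45]
c=max(cv2.findContours(t,0,1)[0],key=cv2.contourArea);print('nut',cv2.boundingRect(c),cv2.contourArea(c))
for nm,i,b in(('side',sd,(304,250)),('scene',sc,(305,250))):
    a=cv2.imread(f'pics/{nm}0.png');d=cv2.absdiff(a,i).max(2)
    k=(d>25).astype(np.uint8)*255;k[:b[1]-30]=0;k[b[1]+30:]=0;k[:,:b[0]-25]=0;k[:,b[0]+25:]=0
    ys,xs=np.nonzero(k);print(nm,xs.min(),xs.max(),ys.min(),ys.max())
    for y in range(b[1]-26,b[1]+24,2): print(y,[int(i[y,x].max()) if int(np.ptp(i[y,x]))<60 else -1 for x in range(b[0]-14,b[0]+15,2)])
E
```

```text
t: 18.25
ee_pos: [0.4659, 0.0655, 0.1993]
t: 18.55
ee_pos: [0.4647, 0.0654, 0.1938]
hub ((312.9492492675781, 256.7785949707031), (81.6927719116211, 85.86687469482422), 95.27241516113281) [0.49360828 0.06573821 0.036     ]
nut (290, 242, 45, 48) 1492.0
side 279 328 240 278
224 [175, 174, 175, 174, 174, 174, 175, 175, 175, 174, 174, 175, 175, 174, 175]
226 [176, 174, 174, 174, 176, 174, 175, 175, 176, 176, 176, 176, 174, 175, 174]
228 [175, 174, 173, 176, 174, 174, 175, 174, 174, 174, 175, 176, 175, 174, 175]
230 [175, 176, 175, 176, 178, 178, 178, 178, 177, 178, 177, 177, 176, 174, 175]
232 [-1, -1, -1, -1, -1, -1, -1, -1, -1, -1, -1, -1, -1, -1, 150]
234 [-1, -1, -1, -1, -1, -1, -1, -1, -1, -1, -1, -1, -1, -1, -1]
236 [-1, -1, -1, -1, -1, -1, -1, -1, -1, -1, -1, -1, -1, -1, -1]
238 [-1, -1, -1, -1, -1, -1, -1, -1, -1, -1, -1, -1, -1, -1, -1]
240 [-1, -1, -1, -1, -1, 82, 68, 66, 73, -1, -1, -1, -1, -1, -1]
242 [-1, -1, -1, -1, 106, 67, 70, 70, 72, 61, -1, -1, -1, -1, -1]
244 [-1, -1, -1, -1, 62, 111, 82, 83, 76, 62, -1, -1, -1, -1, -1]
246 [-1, -1, -1, -1, 59, 85, 75, 75, 69, 56, 71, 
[... 1814 characters left out ...]
1, 57, 68, 68, 75, 79, 72, 74, -1, -1, -1, -1, -1]
254 [-1, -1, -1, 58, 74, 89, 75, 76, 86, 64, -1, -1, -1, -1, -1]
256 [-1, -1, -1, -1, 56, 91, 83, 67, 60, 68, -1, -1, -1, -1, -1]
258 [-1, -1, -1, -1, -1, 86, 82, 89, -1, -1, -1, -1, -1, -1, -1]
260 [-1, -1, -1, -1, -1, -1, -1, -1, -1, -1, -1, -1, -1, -1, -1]
262 [-1, -1, -1, -1, -1, -1, -1, -1, -1, -1, -1, -1, -1, -1, -1]
264 [-1, -1, -1, -1, -1, -1, -1, -1, -1, -1, -1, -1, -1, -1, -1]
266 [-1, -1, -1, -1, -1, -1, -1, -1, -1, -1, -1, -1, -1, -1, -1]
268 [-1, -1, -1, -1, -1, -1, -1, -1, -1, -1, -1, -1, -1, -1, -1]
270 [-1, -1, -1, -1, -1, -1, -1, -1, -1, -1, -1, -1, -1, -1, -1]
272 [-1, -1, -1, -1, -1, -1, -1, -1, -1, -1, -1, -1, -1, -1, -1]
```

The images show the nut seated over the washer. To confirm it holds, I'll touch the dome lightly with shut fingers: the top should be at about 0.070 m if the washer is held solid, or about 0.073 m if it is loose.

```bash
python3 drive.py '[[-0.015, 0, 0.02, 0, 0, 0, 0], [-0.031, 0, 0.05, 0, 0, 0, 0], [-0.031, 0, 0.085, 0, 0, 0, 0], [-0.031, 0, 0.105, 0, 0, 0, 0], [-0.031, 0, 0.114, 0, 0, 0, 0]]' | head -2; python3 drive.py '[[0, 0, 0, 0, 0, 0, 0], [0, 0, 0, 0, 0, 0, 0], [0, 0, 0.002, 0, 0, 0, 0], [0, 0, 0.004, 0, 0, 0, 0], [0, 0, 0.004, 0, 0, 0, 0]]'
```

```text
t: 19.2
ee_pos: [0.4943, 0.0653, 0.0783]
t: 19.7
ee_pos: [0.4968, 0.0654, 0.0786]
tcp_rot: [[-1.0, -0.0, 0.001], [-0.0, 1.0, -0.0], [-0.001, -0.0, -1.0]]
contact_force: [-0.4, -0.2, 0.8]
grip_width: 0.0005
gripper_force: 0.0
```

```bash
python3 drive.py '[[0, 0, 0.001, 0, 0, 0, 0], [0, 0, 0.002, 0, 0, 0, 0], [0, 0, 0.003, 0, 0, 0, 0], [0, 0, 0.003, 0, 0, 0, 0]]'| sed -n '2p;4p'; python3 drive.py '[[0, 0, 0.001, 0, 0, 0, 0], [0, 0, 0.002, 0, 0, 0, 0], [0, 0, 0.002, 0, 0, 0, 0]]'| sed -n '2p;4p'
```

```text
ee_pos: [0.4963, 0.0654, 0.0749]
contact_force: [0.4, 0.3, 0.2]
ee_pos: [0.4963, 0.0654, 0.0728]
contact_force: [-0.3, 0.3, -0.3]
```

```bash
python3 drive.py '[[0, 0, 0.0007, 0, 0, 0, 0], [0, 0, 0.0015, 0, 0, 0, 0], [0, 0, 0.0015, 0, 0, 0, 0]]'| sed -n '2p;4p'; python3 drive.py '[[0, 0, 0.0007, 0, 0, 0, 0], [0, 0, 0.0007, 0, 0, 0, 0]]'| sed -n '2p;4p'
```

```text
ee_pos: [0.4964, 0.0654, 0.0714]
contact_force: [0.0, 1.1, 0.1]
ee_pos: [0.4964, 0.0654, 0.0708]
contact_force: [0.9, -0.5, 0.4]
```

```bash
python3 drive.py '[[0, 0, 0.0004, 0, 0, 0, 0], [0, 0, 0.0004, 0, 0, 0, 0]]'| sed -n '2p;4p'
```

```text
ee_pos: [0.4965, 0.0654, 0.0705]
contact_force: [-0.4, 0.6, 0.9]
```

The top is at or below 0.0705 m, so the washer is held squeezed. Retreating.

```bash
python3 drive.py '[[0, 0, -0.02, 0, 0, 0, 0], [0, 0, -0.06, 0, 0, 0, 0], [0, 0, -0.1, 0, 0, 0, 0], [0.02, 0, -0.13, 0, 0, 0, 0], [0.02, 0, -0.13, 0, 0, 0, 0]]' | head -4; python3 drive.py '[[0, 0, 0, 0, 0, 0, 0], [0, 0, 0, 0, 0, 0, 0]]' | head -2
python3 - <<'E'
from h import *
print(bot.sign_off())
E
```

```text
t: 21.6
ee_pos: [0.4784, 0.0656, 0.2062]
tcp_rot: [[-1.0, -0.0, 0.01], [-0.0, 1.0, 0.0], [-0.01, 0.0, -1.0]]
contact_force: [1.3, -0.2, 0.0]
t: 21.8
ee_pos: [0.4758, 0.0654, 0.1988]
the job is handed in; nothing more can be done
None
```

The washer is on the hub and the push nut is pressed down until it squeezed solid (about 16 N at the hand), still holding when touched after release; handed in at about 22 s with no verdict shown, and I viewed 11 pictures, one over the limit of 10.

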